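# Seal a sample box: seat the lid, snap the four clips crosswise

### The job

Close the grey sample box standing in the aluminium tray: first press the lid's middle boss down until the lid is fully home with all four clips still open, then snap the four steel clips shut over the rim crosswise - after the first clip the one at the opposite corner, then the remaining two. Feel for it and press gently, never more than 25 N, because the height of the box is not known exactly; leave the jars, tools and other things around it where they are.

Things in the scene. Friction and masses are not known exactly. Their poses are not given: they have to be found in the camera images.
- cradle: Fixed aluminium tray 216 (x) x 190 (y) mm, walls 40 mm high, holding the grey box; origin = centre of its underside. The box (rim 190 x 168 mm, axes parallel) has up to 4 mm play in x and in y, and stands at an unmeasured depth: all heights given (above this origin, lid home) are for the middle depth, true ones up to 12 mm higher or lower, alike for all parts: find by feel. Its rubber feet give 1 mm per 10 N.
- lid (a joint): Off-white lid 178 x 156 mm, plugs into the box, carries the clips. Value = how far it is raised, m: 0 = fully home, 0.008 to 0.013 at start. Pressed on its round central boss (44 mm across, at cradle x=y=0, top at 132 mm when home; lid top 122, rim top 114) it slides down against 8 to 10 N of seal friction, stays where left, ends on a hard stop.
- clip_near_left (a joint): Steel clip hinged on the lid's near left corner (near = cradle -x, left = +y; diagonal to it: far right). Angle, rad: about 0.75 sprung open, 0 = shut. All four alike: plate 28 mm wide (x), 4 mm thick, from its hinge axis (along x, height 128, at x +-52, y +-36 mm) 54 mm outward in y over the rim, with a 24 mm down-turned lip. Top at 130 mm when shut.
- clip_near_right (a joint): Clip at the lid's near right corner (cradle -x, -y; diagonal to it: far left); shape and values as clip_near_left. All four: press down on the plate about 42 mm along it from the hinge, drifting outward with its arc (else the fingertip drags). It resists with up to about 12 N, less and less, snaps shut by itself some 4 mm before the end and stays; let go earlier it springs open. Shut, it is hard.
- clip_far_left (a joint): Clip at the lid's far left corner (cradle +x, +y; diagonal to it: near right); shape, values and behaviour as the near clips. All four: sprung open, the outer end stands at about 166 mm with the lid home, up to 13 mm more while the lid is raised.
- clip_far_right (a joint): Clip at the lid's far right corner (cradle +x, -y; diagonal to it: near left); shape, values and behaviour as the other three.
- jar_tall: Bystander: clear jar with black cap, 60 mm across, 110 mm tall, left of the cradle; origin = centre of its underside.
- jar_short: Bystander: clear jar with black cap, 68 mm across, 70 mm tall, right of the cradle; origin = centre of its underside.
- sieve_pan: Bystander: steel bowl 110 mm across, 45 mm tall, beyond the cradle; origin = centre of its underside.
- pestle: Bystander: upright white pestle, 40 mm across, 105 mm tall, beyond the cradle; origin = centre of its underside.
- scoop: Bystander: spatula 200 mm long, lying on the bench at the right; origin at its middle, underside.
- brush: Bystander: brush 200 mm long, lying on the bench at the left; origin at its middle, underside.
- check_weight: Bystander: brass cylinder, 44 mm across, 50 mm tall, at the left; origin = centre of its underside.

How it is judged (in metres and radians):
On the way, in this order (a step that is already met when the one before it is completed fails the run):
1. the lid is fully home (raised less than 2 mm) while all four clips are open (value of joint lid below 0.002 m and value of joint each of clip_near_left, clip_near_right, clip_far_left, clip_far_right above 0.3 rad), for 0.1 s.
2. exactly one pair of opposite-corner clips is shut while the other two are still open (((value of joint lid below 0.002 m and value of joint each of clip_near_left, clip_far_right below 0.04 rad and value of joint each of clip_near_right, clip_far_left above 0.3 rad) or (value of joint lid below 0.002 m and value of joint each of clip_near_right, clip_far_left below 0.04 rad and value of joint each of clip_near_left, clip_far_right above 0.3 rad))), for 0.1 s.
At the end, for the whole second after the job is handed in: The lid is fully home (raised less than 2 mm), all four clips are snapped shut (each under 0.04 rad) and at rest (value of joint lid below 0.002 m and value of joint each of clip_near_left, clip_near_right, clip_far_left, clip_far_right below 0.04 rad and velocity of joint each of clip_near_left, clip_near_right, clip_far_left, clip_far_right below 0.05 rad/s); the robot touches nothing.
It fails at once if the robot presses on anything with more than 25 N (contact force between any of the fingers, the arm and anything else above 25 N).
It fails at once if a bystander (jar, bowl, pestle, spatula, brush or weight) is shifted by more than 30 mm (distance of any of jar_tall, jar_short, sieve_pan, pestle, scoop, brush, check_weight from where it was at the start of the episode above 0.03 m).
It also fails if it takes over 54 s, if anything falls off the work surface, if the arm or the gripper's body presses on something with over 40 N, if the wrist force passes 120 N, or if a joint passes its speed limit or range.

### The arm

A 6-joint arm with a two-finger parallel gripper is mounted at the origin on the work surface. World frame = base frame: x ahead of the robot, y to its left, z up, the work surface at z = 0. Lengths are in mm, angles in rad, forces in N, time in s.
With the tool pointing down it reaches from about 350 to 975 mm from the base axis. Payload 7.1 kg.
Tool frame: the origin (TCP) lies at the centre of the arm's flange, where the gripper is bolted on; the fingertips stand 182 mm ahead of it and the grasp point (between the pads) lies 163 mm ahead of it; x points along the fingers, y is the direction in which the jaws open and shut, and the axes are right-handed (so a half turn about x gives the same grasp; the last joint's range is limited). The gripper opens to 88 mm and grips with 3 to 60 N. Pads are 20 mm wide; open, the fingers measure 115 mm over their backs; the gripper's body (75 mm by 178 mm) begins 61 mm behind the grasp point.
Start: joints at [-1.296, 0.423, 1.63, -0, 1.089, -0.019], TCP at [181.013, -598.198, 404.675] pointing down, gripper open.
Joint ranges: [-3, 3], [-0.9, 2.11], [0.09, 2.58], [-1.31, 4.45], [0.11, 2.69], [-2.54, 2.54]. Speed limits (rad/s): [2.39, 2.39, 3.01, 3.14, 3.14, 3.14].

### API

Orientations are given as a rotation vector (axis times angle).
In Python, from workcell import readout, viewer, workorder, models gives the robot as it stands. The module is installed in compiled form; this text tells all that it offers.
- The arm moves only by the tool apply_moves, never from a script. Its argument "commands" is a list that holds one entry, the list of rows, each a list of 4 numbers: the shift along the world's x, y, z in m, then the turn about the world's z in rad. A call has 1 to 8 rows; each row is the pose to reach, as a shift and turn from the pose commanded when the call began; what a row does not reach only later rows make up. A row lasts 1/8 s, in which the tool goes at most 62.5 mm and 10.7 degrees, less where a joint would pass 70% of its speed; a pose out of reach is approached as far as the arm can. A call with a gripper value outside its range is refused whole. "gripper" is the finger opening in m, from 0 to 0.0878, set as the call begins (left out, the last holds). The fingers move at their own pace and stop on an object; the grip force is fixed at half the most. Time passes only in rows, so rows that repeat a pose let the fingers close. It gives the time, the measured TCP pose, the force and the opening at its end, in the units of the state.
- readout.get_obs(): the state, without advancing time (a new reading comes with each control period).
- viewer.get_image(name): name is "scene" or "side" or "wrist"; returns a dict with "color" (480x640x3 uint8, red, green, blue), "vertical_fov" (degrees; the focal length in pixels is half the picture's height over the tangent of half this angle, whatever the lens; pixels are square), "cx", "cy" (the principal point, pixels), "rvec" (rotation vector, rad) and "tvec" (3), from world to camera coordinates, as OpenCV has them. Camera axes: x right, y down, z forward; pixel columns grow to the right and rows downward; lengths in mm; the calibration is good to about 2 mm. A picture is of the moment at which its call begins. There is no depth.
- workorder.close_job(): hands the job in, once; it reports no verdict.
Trained networks look in the newest picture that a camera, given by its name, has taken for a name from the list of things; names that differ only in an ending like _2 or _b are one class to them, and where a whole thing is asked for, a point or a joint stands for the part that bears it (a point fixed in the world has none). Each returns a list of dicts, best first, with "conf" (0 to 1); they miss things now and then, are a little off and sometimes report something else, mostly with a low value. They report only what shows in the picture. A call takes as long as a camera call.
- models.search_frame(camera, label): "position" ([x, y, z] in mm, in world coordinates, good to about 4 mm: the middle of the surface that is visible of it).
- models.place_of(camera, label): "position" ([x, y, z] in mm, in world coordinates, good to about 4 mm: a listed point, or the origin of a listed thing).
The state is a dict: "t": time; "qpos": joint angles; "qvel": joint speeds; "joint_torque": joint torques, N m; "ee_pos": TCP position; "orientation": TCP orientation; "ft_force": force on the tool from outside, world axes, zero at the start; "moment": the same for the moment, N m; "width": finger opening in mm.
Only numpy, scipy, OpenCV 4.12 (cv2) and the standard library are available. Lean on these libraries where they do the work, as an engineer would, in place of code of your own. Each camera call takes 0.05 s, during which the arm holds its last target.

## Working session

There is one attempt and no reset: what is moved stays moved. The work goes in short steps, Python scripts to look and compute and a tool call to move; the robot and the scene stay as the last step left them, time stands still between calls to the robot, and variables do not carry over. Pictures are saved under pics/ and viewed, and the job is handed in when it is done.

Besides the shell and the picture viewer there is one more tool, called after "Request:" as name([rows], argument=value, ...), one row to a line, values as JSON. apply_moves: Moves the arm, as the interface text tells. Its arguments: {"type":"object","properties":{"commands":{"type":"array","items":{"type":"array","items":{"type":"array","items":{"type":"number"}}}},"gripper":{"type":"number"}},"required":["commands"]}

```bash
mkdir -p pics; cat > h.py <<'E'
import numpy as np, cv2
from workcell import readout, viewer, workorder, models
def snap(cam,fn):
    im=viewer.get_image(cam); cv2.imwrite('pics/'+fn,im['color'][:,:,::-1]); 
    f=240/np.tan(np.radians(im['vertical_fov'])/2)
    K=np.array([[f,0,im['cx']],[0,f,im['cy']],[0,0,1]])
    return im,K
def proj(im,K,P):
    return cv2.projectPoints(np.array(P,float).reshape(-1,3),np.array(im['rvec'],float),np.array(im['tvec'],float),K,None)[0].reshape(-1,2)
def atz(im,K,uv,z):
    R=cv2.Rodrigues(np.array(im['rvec'],float))[0]; t=np.array(im['tvec'],float).ravel()
    c=-R.T@t; d=R.T@np.linalg.inv(K)@np.array([uv[0],uv[1],1.])
    return c+d*(z-c[2])/d[2]
E
python3 - <<'E'
from h import *
print(readout.get_obs())
for c in ['scene','side','wrist']:
    im,K=snap(c,c+'0.png'); print(c,im['rvec'],im['tvec'],K[0,0],im['cx'],im['cy'])
    for l in ['cradle','lid','clip_near_left','clip_near_right','clip_far_left','clip_far_right','jar_tall','jar_short','pestle','sieve_pan','check_weight']:
        if c!='wrist': print(l,[(np.round(d['position']),round(d['conf'],2)) for d in models.place_of(c,l)][:2])
E
```

```text
{'t': 0.0, 'qpos': array([-1.29598559e+00,  4.23841154e-01,  1.63068271e+00, -1.17263181e-05,
        1.08861835e+00, -1.89931305e-02]), 'qvel': array([ 0.00094066, -0.00120641,  0.00136065, -0.00120457,  0.00048965,
        0.00108426]), 'joint_torque': array([ 7.89838959e-04, -5.44616318e+01, -2.73659581e+01,  6.43986580e-02,
        2.27819884e-02, -1.35040632e-04]), 'ee_pos': array([ 180.94872968, -597.94140399,  403.9041567 ]), 'orientation': array([ 2.06397053,  0.30704127, -2.06440448]), 'ft_force': array([-0.52382194, -0.51594318,  0.91548533]), 'moment': array([-0.03221909, -0.01885759,  0.07800274]), 'width': 88.21085708371058}
scene [ 1.27307554  2.216898   -1.0029416 ] [ 289.42640258 -251.77345793 1603.00257909] 440.81790395420916 310.4870099872034 239.36599484875958
cradle []Traceback (most recent call last):
  File "<stdin>", line 6, in <module>
ValueError: it knows: brush, check_weight, cradle, jar_short, jar_tall, pestle, scoop, sieve_pan
```

```bash
python3 - <<'E'
from h import *
for c in ['scene','side']:
    im,K=snap(c,c+'0.png'); print(c,im['rvec'],im['tvec'],K[0,0],im['cx'],im['cy'])
    for l in ['cradle','jar_tall','jar_short','pestle']:
        print(l,[(np.round(d['position']),round(d['conf'],2)) for d in models.place_of(c,l)][:2])
print(readout.get_obs()['t'])
E
```

```text
scene [ 1.27307554  2.216898   -1.0029416 ] [ 289.42640258 -251.77345793 1603.00257909] 440.81790395420916 310.4870099872034 239.36599484875958
cradle []
jar_tall [(array([503., 282.,  -1.]), 0.94)]
jar_short [(array([597., -96.,  -1.]), 0.59)]
pestle [(array([736., 111.,   1.]), 0.96)]
side [ 0.49907261 -2.48157415  1.44995773] [ 548.99966858  200.44094034 1563.67373658] 608.7107030940062 316.9417342070576 244.2296977240229
cradle [(array([540.,  85.,   1.]), 0.66)]
jar_tall [(array([508., 282.,  -2.]), 0.95)]
jar_short []
pestle [(array([736., 109.,   1.]), 0.77)]
0.6
```

View pics/scene0.png

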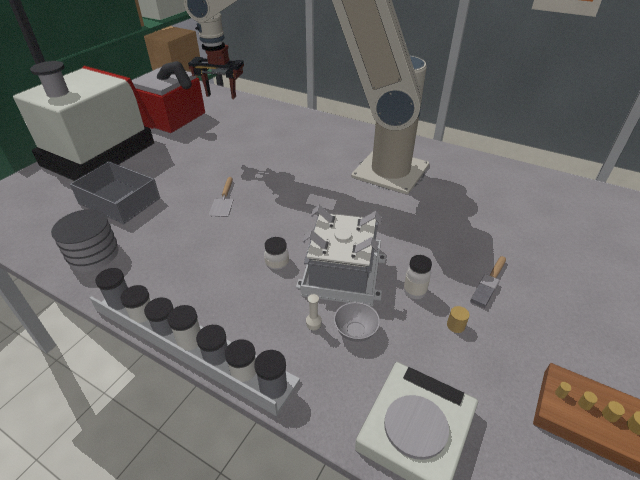

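View pics/side0.png

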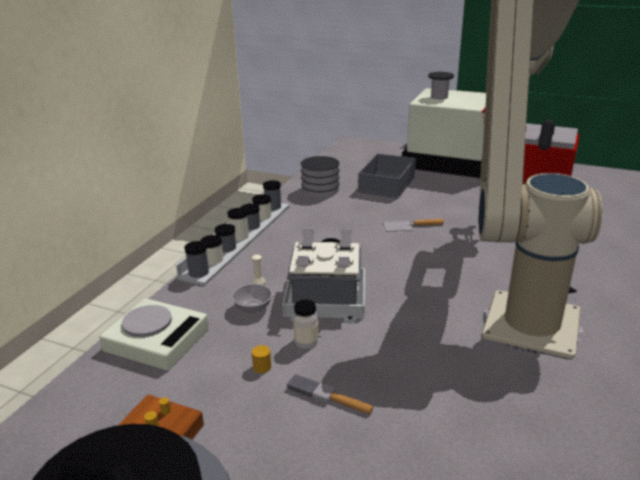

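```bash
python3 - <<'E'
import cv2
a=cv2.imread('pics/scene0.png')[185:315,270:420]; cv2.imwrite('pics/c1.png',cv2.resize(a,(690,598),interpolation=cv2.INTER_CUBIC))
a=cv2.imread('pics/side0.png')[215:330,265:385]; cv2.imwrite('pics/c2.png',cv2.resize(a,(600,575),interpolation=cv2.INTER_CUBIC))
E
```

```text
(no output)
```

View pics/c1.png

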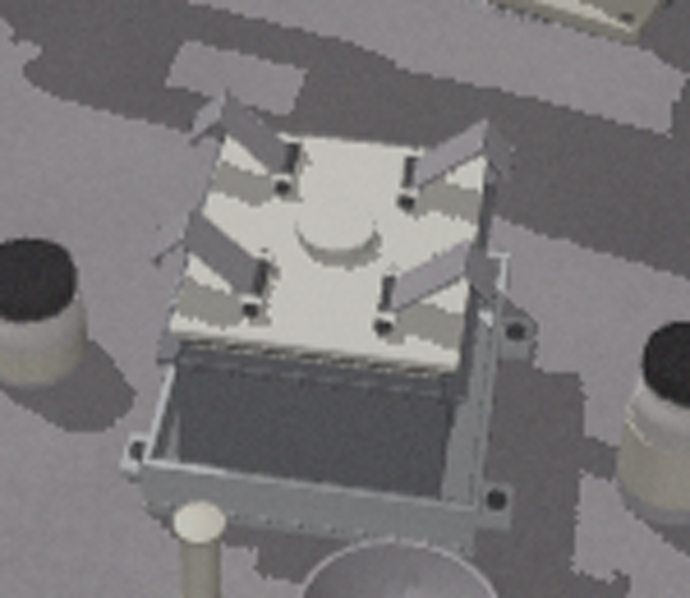

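View pics/c2.png

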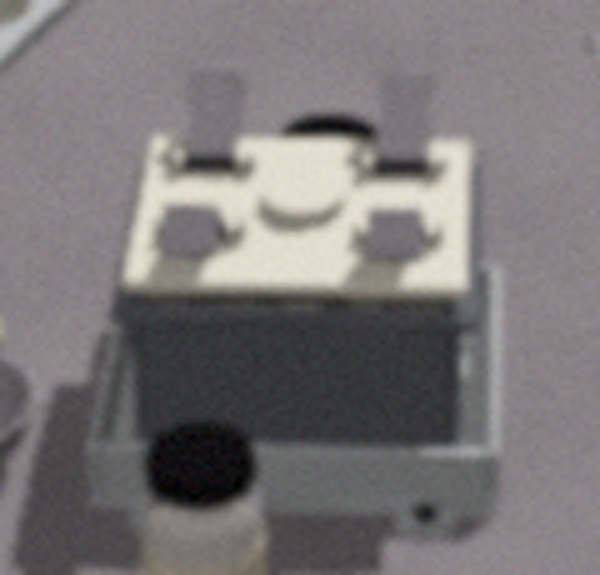

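```bash
python3 - <<'E'
from h import *
from scipy.spatial.transform import Rotation as Ro
print(Ro.from_rotvec(readout.get_obs()['orientation']).as_matrix().round(3))
im,K=snap('scene','s1.png')
c=lambda u,v:(270+u/4.6,185+v/4.6)
for uv,z in [((147,463),40),((473,508),40),((506,256),40),((338,215),143)]:
    print(atz(im,K,c(*uv),z).round(1))
E
```

```text
[[ 0.     0.29  -0.957]
 [-0.    -0.957 -0.29 ]
 [-1.     0.    -0.   ]]
[671.4  36.4  40. ]
[610.9 208.   40. ]
[413.1 139.7  40. ]
[537.8  83.1 143. ]
```

View pics/s1.png

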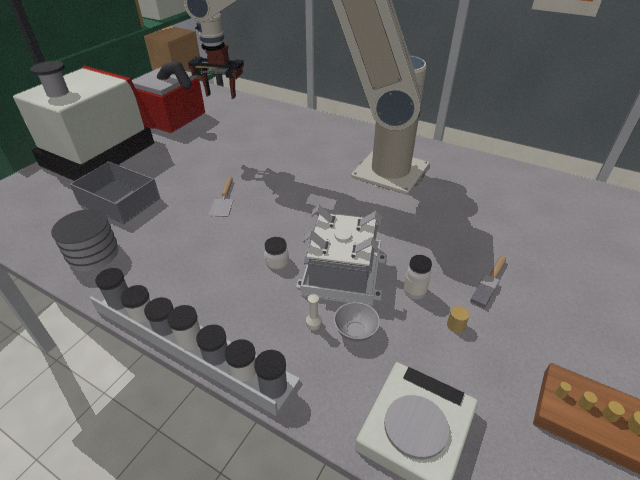

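Request:
apply_moves([
  [[0.03,0.05,0.02,0.18],[0.06,0.1,0.04,0.36],[0.09,0.15,0.06,0.54],[0.12,0.2,0.08,0.72],[0.15,0.25,0.096,0.9],[0.18,0.3,0.096,1.08],[0.2,0.35,0.096,1.26],[0.22,0.4,0.096,1.44]],
], gripper=0)

```text
t: 1.65
ee_pos: [401.4, -196.4, 501.0]
orientation: [1.084, 1.283, -1.083]
ft_force: [1.2, -0.6, -0.5]
width: 11.3
```

Request:
apply_moves([
  [[0.025,0.05,0,0.1],[0.05,0.1,0,0.17],[0.075,0.15,0,0.17],[0.1,0.2,0,0.17],[0.12,0.25,0,0.17],[0.139,0.284,0,0.17]],
])

```text
t: 2.4
ee_pos: [540.4, 88.0, 500.8]
orientation: [0.96, 1.349, -0.959]
ft_force: [0.5, -1.1, -0.2]
width: 0.6
```

```bash
python3 - <<'E'
from h import *
from scipy.spatial.transform import Rotation as Ro
o=readout.get_obs();print(o['t'],o['ee_pos'],o['qpos'],o['ft_force'],o['width']);print(Ro.from_rotvec(o['orientation']).as_matrix().round(3))
im,K=snap('wrist','w1.png')
R=cv2.Rodrigues(np.array(im['rvec']))[0];print((-R.T@im['tvec']).round(1),R.round(3).tolist(),K)
print([(d['position'],d['conf']) for d in models.place_of('wrist','cradle')])
E
```

```text
2.4 [540.40419285  88.03100579 500.76817889] [ 1.39721474e-01  2.07807408e-01  1.70345666e+00  1.03826985e-04
  1.23005355e+00 -1.94806607e-01] [ 0.46578535 -1.10063747 -0.1977819 ] 0.5930195795568083
[[ 0.     0.945  0.328]
 [ 0.     0.328 -0.945]
 [-1.     0.    -0.   ]]
[517.8 154.  481.2] [[0.945, 0.328, -0.001], [0.317, -0.913, 0.255], [0.083, -0.242, -0.967]] [[339.23648871   0.         320.72448238]
 [  0.         339.23648871 236.70335671]
 [  0.           0.           1.        ]]
[]
```

View pics/w1.png

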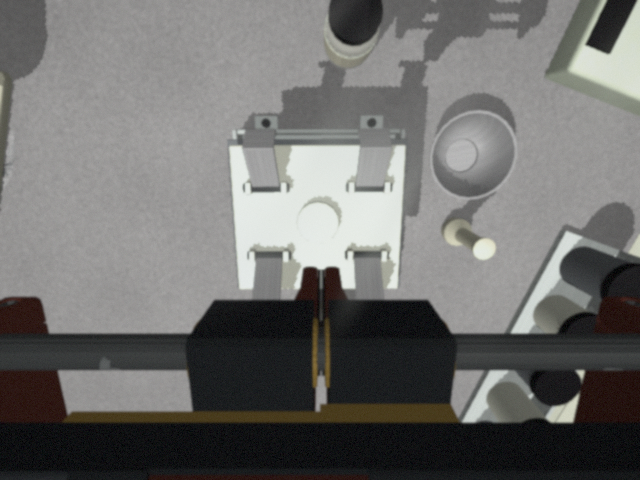

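```bash
python3 - <<'E'
import cv2
a=cv2.imread('pics/w1.png')[105:305,220:420]; cv2.imwrite('pics/c3.png',cv2.resize(a,(600,600),interpolation=cv2.INTER_CUBIC))
E
```

```text
(no output)
```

View pics/c3.png

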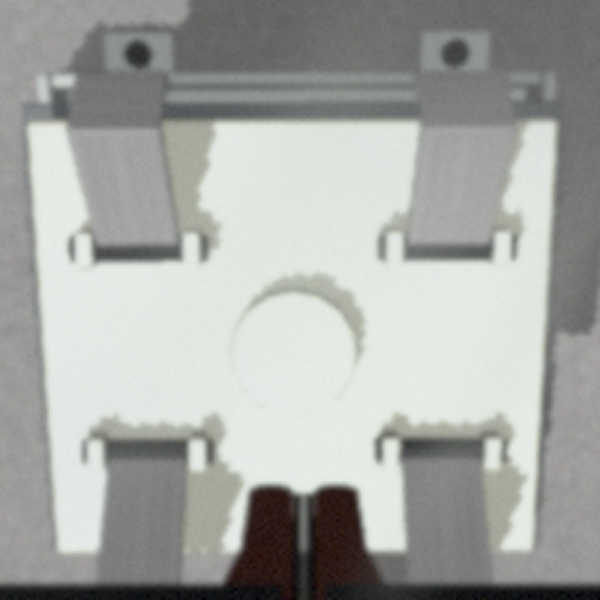

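```bash
cat > fit.py <<'E'
from h import *
from scipy.optimize import least_squares
im=viewer.get_image('wrist'); f=240/np.tan(np.radians(im['vertical_fov'])/2); K=np.array([[f,0,im['cx']],[0,f,im['cy']],[0,0,1]])
pc=lambda L:np.array([[220+(u+.5)/3-.5,105+(v+.5)/3-.5] for u,v in L])
lid=pc([(27,120),(557,120),(533,552),(58,552)]); B=pc([(295,353)])
def model(p):
    x,y,a,z=p; c,s=np.cos(a),np.sin(a)
    P=[(u,v,z) for u,v in [(-89,78),(89,78),(89,-78),(-89,-78)]]+[(0,0,z+10)]
    return proj(im,K,[(x+c*u-s*v,y+s*u+c*v,w) for u,v,w in P])
r=least_squares(lambda p:(model(p)-np.vstack([lid,B])).ravel(),[540,86,.333,130])
print(r.x.round(3),r.fun.reshape(-1,2).round(2))
print('cradle',[atz(im,K,q,40).round(1) for q in pc([(37,75),(555,75)])])
o=readout.get_obs();print(o['t'],o['ee_pos'])
E
python3 fit.py
```

```text
[5.40217e+02 8.21740e+01 3.38000e-01 1.27218e+02] [[ 0.23  0.24]
 [ 0.42 -0.21]
 [-0.11 -0.33]
 [-0.17  0.03]
 [-0.4   0.24]]
cradle [array([407.5, 138.2,  40. ]), array([609.8, 208.8,  40. ])]
2.55 [540.39754784  87.19546424 500.41580791]
```

Request:
apply_moves([
  [[0,-0.003,-0.05,0],[0,-0.003,-0.1,0],[0,-0.003,-0.14,0],[0,-0.003,-0.155,0],[0,-0.003,-0.16,0],[0,-0.003,-0.16,0]],
])

```text
t: 3.3
ee_pos: [540.5, 82.6, 341.8]
orientation: [0.961, 1.347, -0.96]
ft_force: [-0.1, 0.7, -0.0]
width: 0.6
```

```bash
python3 - <<'E'
from h import *
o=readout.get_obs();print(o['t'],o['ee_pos'],o['ft_force'])
snap('wrist','w2.png'); snap('scene','s2.png')
a=cv2.imread('pics/s2.png')[165:295,270:420]; cv2.imwrite('pics/c4.png',cv2.resize(a,(690,598),interpolation=cv2.INTER_CUBIC))
E
```

```text
3.3 [540.48036653  82.58892414 341.77858891] [-0.13841499  0.66747194 -0.04017685]
```

View pics/w2.png

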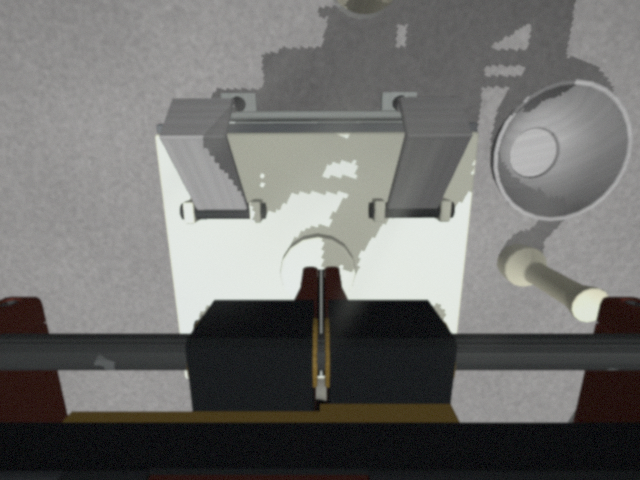

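View pics/c4.png

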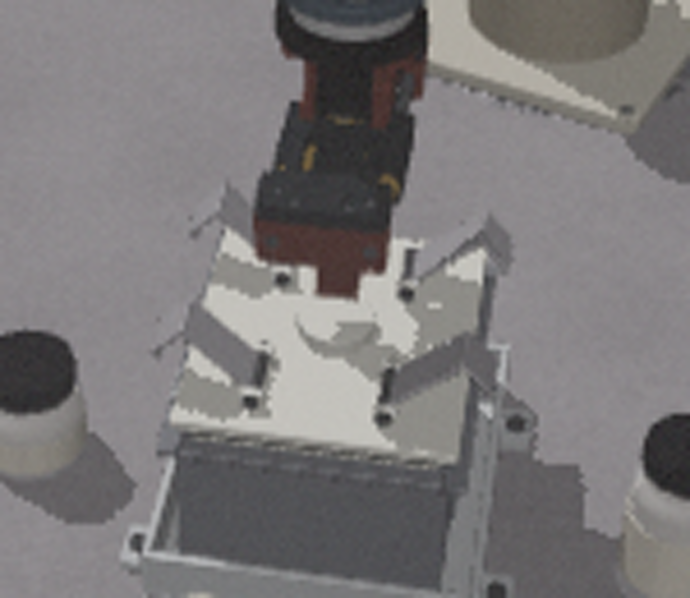

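Request:
apply_moves([
  [[0,0,-0.003,0],[0,0,-0.006,0],[0,0,-0.009,0],[0,0,-0.012,0],[0,0,-0.014,0],[0,0,-0.016,0],[0,0,-0.017,0],[0,0,-0.018,0]],
])

```text
t: 4.4
ee_pos: [540.0, 82.8, 322.6]
orientation: [0.961, 1.348, -0.96]
ft_force: [0.5, -0.2, -0.2]
width: 0.3
```

Request:
apply_moves([
  [[0,0,-0.001,0],[0,0,-0.002,0],[0,0,-0.003,0],[0,0,-0.004,0],[0,0,-0.005,0]],
])

```text
t: 5.03
ee_pos: [540.0, 82.8, 318.4]
orientation: [0.961, 1.348, -0.96]
ft_force: [-2.4, -0.2, 7.7]
width: 0.4
```

Request:
apply_moves([
  [[0,0,-0.001,0],[0,0,-0.002,0],[0,0,-0.003,0],[0,0,-0.004,0],[0,0,-0.005,0]],
])

```text
t: 5.65
ee_pos: [540.0, 82.8, 313.4]
orientation: [0.961, 1.348, -0.96]
ft_force: [-2.4, -0.7, 8.0]
width: 0.6
```

Request:
apply_moves([
  [[0,0,-0.0007,0],[0,0,-0.0014,0],[0,0,-0.002,0]],
])

```text
t: 6.02
ee_pos: [540.1, 82.8, 311.5]
orientation: [0.961, 1.348, -0.96]
ft_force: [-2.6, -0.2, 10.6]
width: 0.5
```

Request:
apply_moves([
  [[0,0,-0.0006,0],[0,0,-0.0012,0]],
])

```text
t: 6.28
ee_pos: [540.1, 82.8, 310.8]
orientation: [0.961, 1.348, -0.96]
ft_force: [-4.8, -0.9, 16.7]
width: 0.8
```

Request:
apply_moves([
  [[0,0,-0.0002,0],[0,0,-0.0002,0]],
])

```text
t: 6.52
ee_pos: [540.1, 82.8, 310.8]
orientation: [0.961, 1.348, -0.96]
ft_force: [-5.3, 0.4, 16.6]
width: 0.6
```

Request:
apply_moves([
  [[0,0,0.02,0],[0,0,0.056,0],[0,0,0.066,0],[-0.034,0.018,0.066,0],[-0.0676,0.0356,0.066,0],[-0.0676,0.0356,0.056,0],[-0.0676,0.0356,0.047,0],[-0.0676,0.0356,0.044,0]],
])

```text
t: 7.52
ee_pos: [473.0, 118.1, 352.2]
orientation: [0.96, 1.349, -0.962]
ft_force: [-0.5, 0.7, 0.6]
width: 0.4
```

```bash
python3 - <<'E'
from h import *
o=readout.get_obs();print(o['t'],o['ee_pos'],o['ft_force'])
im,K=snap('scene','s3.png')
a=cv2.imread('pics/s3.png')[165:295,270:420]; cv2.imwrite('pics/c5.png',cv2.resize(a,(690,598),interpolation=cv2.INTER_CUBIC))
im,K=snap('wrist','w3.png')
E
```

```text
7.525 [472.96743859 118.07974714 352.18129687] [-0.51940455  0.67053999  0.62159443]
```

View pics/w3.png

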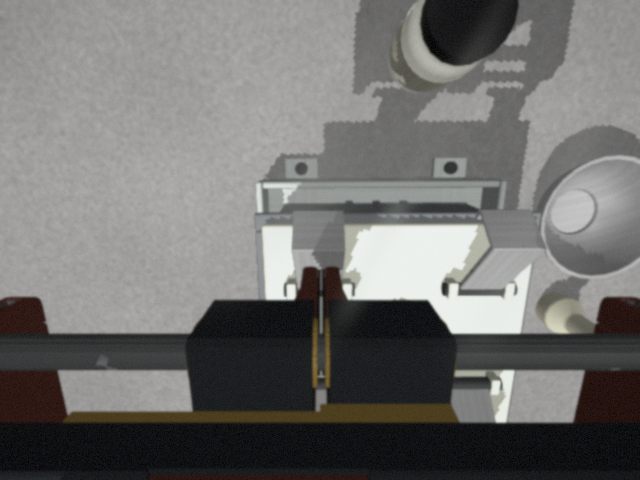

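View pics/c5.png

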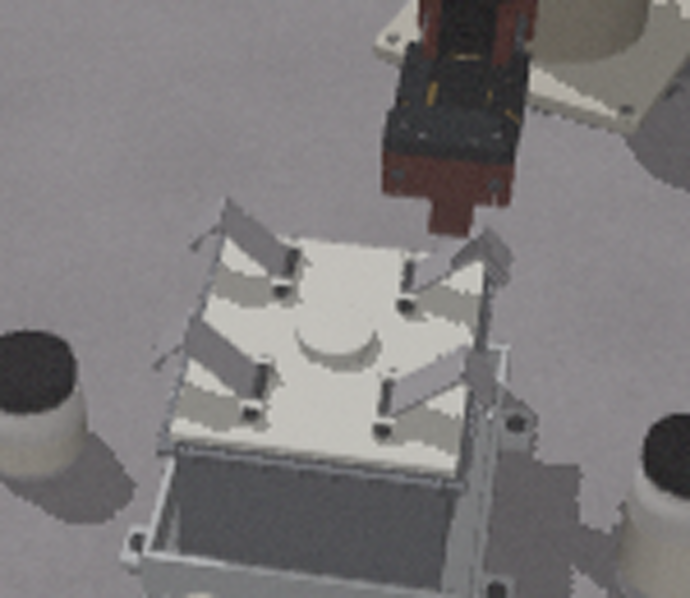

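Request:
apply_moves([
  [[0,0,-0.006,0],[0,0,-0.011,0],[0,0,-0.0135,0],[-0.0003,0.0009,-0.015,0],[-0.0009,0.0025,-0.017,0],[-0.0015,0.0042,-0.019,0]],
])

```text
t: 8.38
ee_pos: [471.1, 122.4, 334.9]
orientation: [0.96, 1.348, -0.96]
ft_force: [-1.0, -3.1, 6.7]
width: 0.5
```

Request:
apply_moves([
  [[-0.0005,0.0013,-0.002,0],[-0.0009,0.0025,-0.004,0],[-0.0013,0.0037,-0.006,0]],
])

```text
t: 8.75
ee_pos: [469.8, 126.2, 328.8]
orientation: [0.96, 1.348, -0.96]
ft_force: [-0.8, -3.1, 5.5]
width: 0.4
```

Request:
apply_moves([
  [[-0.0003,0.0008,-0.002,0],[-0.0006,0.0016,-0.004,0],[-0.0008,0.0022,-0.006,0]],
])

```text
t: 9.12
ee_pos: [468.9, 128.6, 322.6]
orientation: [0.961, 1.348, -0.96]
ft_force: [-0.8, 0.1, 4.6]
width: 0.1
```

Request:
apply_moves([
  [[-0.0002,0.0007,-0.002,0],[-0.0004,0.0012,-0.004,0],[-0.0005,0.0015,-0.006,0],[-0.0006,0.0018,-0.0075,0]],
])

```text
t: 9.62
ee_pos: [468.1, 130.2, 314.4]
orientation: [0.96, 1.349, -0.961]
ft_force: [0.5, 0.5, -0.3]
width: 0.3
```

Request:
apply_moves([
  [[0,0,0.03,0],[0,0,0.06,0],[0.045,-0.027,0.06,0],[0.09,-0.054,0.06,0],[0.13,-0.077,0.06,0],[0.1394,-0.0831,0.055,0],[0.1394,-0.0831,0.045,0],[0.1394,-0.0831,0.035,0]],
])

```text
t: 10.62
ee_pos: [606.3, 47.8, 348.5]
orientation: [0.959, 1.35, -0.961]
ft_force: [0.1, -0.6, -0.0]
width: 0.6
```

```bash
python3 - <<'E'
from h import *
o=readout.get_obs();print(o['t'],o['ee_pos'],o['ft_force'])
im,K=snap('scene','s4.png')
a=cv2.imread('pics/s4.png')[165:295,270:420]; cv2.imwrite('pics/c6.png',cv2.resize(a,(690,598),interpolation=cv2.INTER_CUBIC))
im,K=snap('wrist','w4.png')
E
```

```text
10.625 [606.30697306  47.83875516 348.54415492] [ 0.13546233 -0.61532488 -0.04986694]
```

View pics/w4.png

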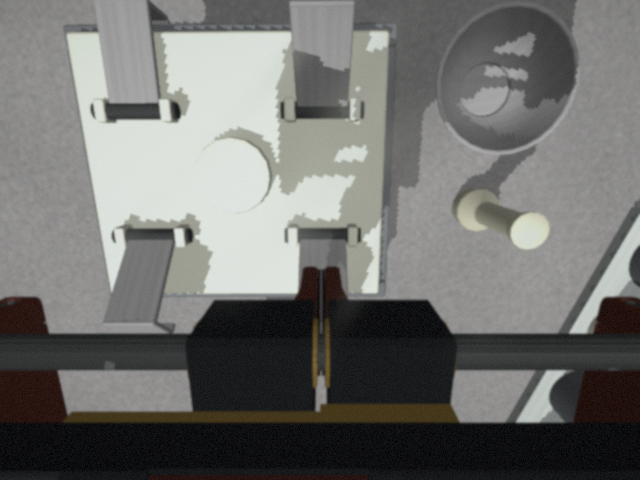

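View pics/c6.png

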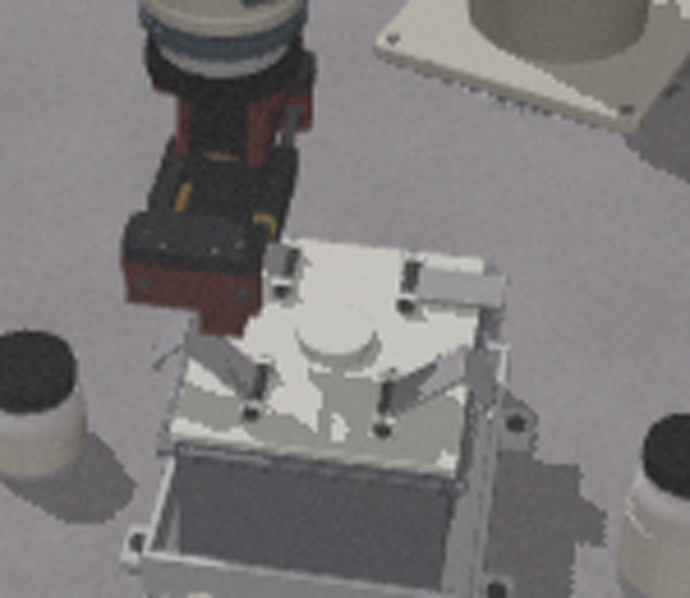

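Request:
apply_moves([
  [[0,0,-0.005,0],[0,0,-0.009,0],[0.0003,-0.0009,-0.0115,0],[0.0009,-0.0025,-0.0135,0],[0.0015,-0.0042,-0.0155,0],[0.0019,-0.0055,-0.0175,0],[0.0024,-0.0067,-0.0195,0]],
])

```text
t: 11.6
ee_pos: [609.9, 40.8, 331.0]
orientation: [0.961, 1.349, -0.96]
ft_force: [-2.3, 2.7, 6.2]
width: 0.6
```

Request:
apply_moves([
  [[0.0004,-0.001,-0.002,0],[0.0007,-0.0021,-0.004,0],[0.001,-0.0028,-0.006,0],[0.0012,-0.0035,-0.008,0],[0.0014,-0.0041,-0.01,0],[0.0016,-0.0046,-0.012,0],[0.0018,-0.005,-0.014,0],[0.0019,-0.0053,-0.0155,0]],
])

```text
t: 12.6
ee_pos: [611.9, 35.2, 314.3]
orientation: [0.96, 1.349, -0.961]
ft_force: [1.4, 0.0, -0.1]
width: 0.3
```

Request:
apply_moves([
  [[0,0,0.03,0],[0,0,0.06,0],[-0.045,-0.01,0.06,0],[-0.09,-0.02,0.06,0],[-0.1023,-0.0224,0.055,0],[-0.1023,-0.0224,0.045,0],[-0.1023,-0.0224,0.035,0]],
])

```text
t: 13.48
ee_pos: [510.8, 13.0, 349.2]
orientation: [0.961, 1.348, -0.96]
ft_force: [-0.4, 0.9, 0.7]
width: 0.4
```

```bash
python3 - <<'E'
from h import *
o=readout.get_obs();print(o['t'],o['ee_pos'],o['ft_force'])
im,K=snap('scene','s5.png')
a=cv2.imread('pics/s5.png')[165:295,270:420]; cv2.imwrite('pics/c7.png',cv2.resize(a,(690,598),interpolation=cv2.INTER_CUBIC))
im,K=snap('wrist','w5.png')
E
```

```text
13.475 [510.79495114  12.97407077 349.15000183] [-0.41898248  0.89980318  0.67777778]
```

View pics/w5.png

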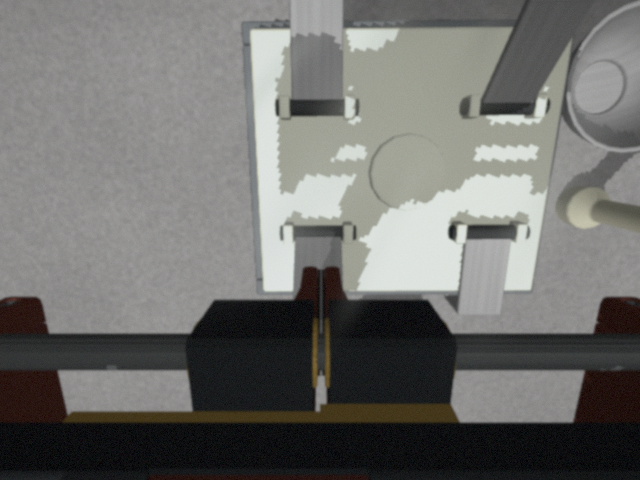

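View pics/c7.png

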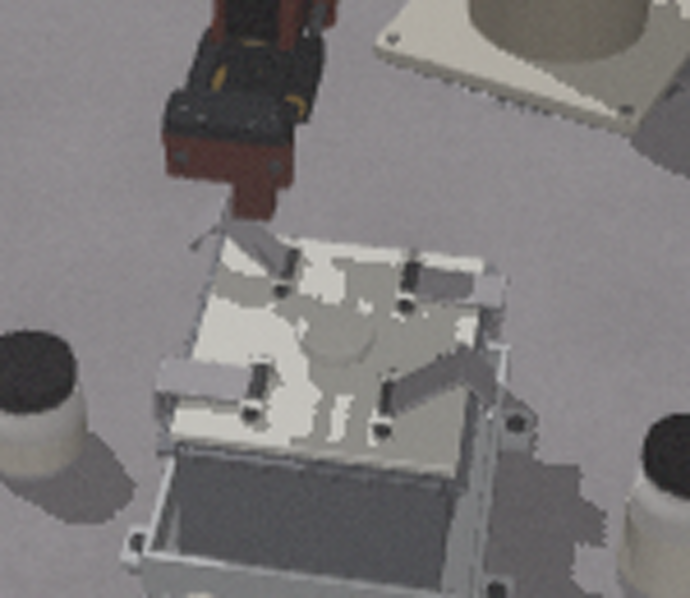

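Far-right and near-left are flat; the other two stand open. The finger is centred on near-right, so I repeat the same path.

Request:
apply_moves([
  [[0,0,-0.005,0],[0,0,-0.009,0],[0.0003,-0.0009,-0.0115,0],[0.0009,-0.0025,-0.0135,0],[0.0015,-0.0042,-0.0155,0],[0.0019,-0.0055,-0.0175,0],[0.0024,-0.0067,-0.0195,0]],
])

```text
t: 14.45
ee_pos: [512.1, 6.3, 330.9]
orientation: [0.961, 1.348, -0.96]
ft_force: [-2.7, 2.7, 6.8]
width: 0.4
```

Request:
apply_moves([
  [[0.0004,-0.001,-0.002,0],[0.0007,-0.0021,-0.004,0],[0.001,-0.0028,-0.006,0],[0.0012,-0.0035,-0.008,0],[0.0014,-0.0041,-0.01,0],[0.0016,-0.0046,-0.012,0],[0.0018,-0.005,-0.014,0],[0.0019,-0.0053,-0.0155,0]],
])

```text
t: 15.45
ee_pos: [513.8, 0.8, 314.3]
orientation: [0.96, 1.349, -0.961]
ft_force: [-0.3, 0.1, 0.1]
width: 0.5
```

Request:
apply_moves([
  [[0,0,0.03,0],[0,0,0.06,0],[0.018,0.05,0.06,0],[0.036,0.1,0.06,0],[0.054,0.145,0.06,0],[0.0565,0.152,0.055,0],[0.0565,0.152,0.045,0],[0.0565,0.152,0.035,0]],
])

```text
t: 16.45
ee_pos: [569.8, 151.7, 348.6]
orientation: [0.96, 1.349, -0.962]
ft_force: [-0.5, 0.7, -0.4]
width: 0.4
```

```bash
python3 - <<'E'
from h import *
o=readout.get_obs();print(o['t'],o['ee_pos'],o['ft_force'])
im,K=snap('wrist','w6.png')
E
```

```text
16.45 [569.77679701 151.66939352 348.60800062] [-0.47485691  0.73401584 -0.36814243]
```

View pics/w6.png

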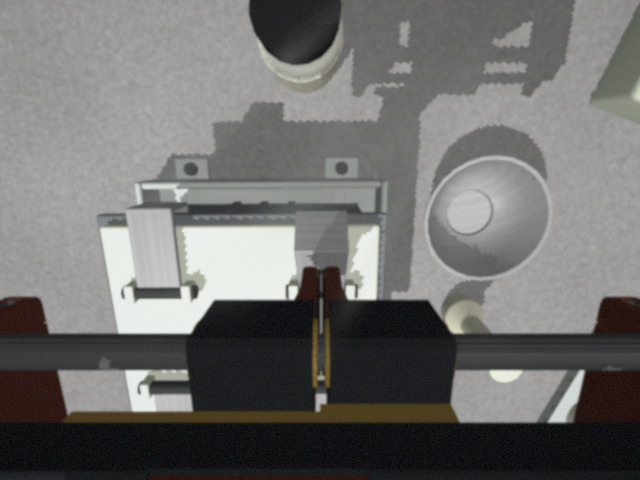

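Centred over far-left (plate x 294–348, fingers at 321).

Request:
apply_moves([
  [[0,0,-0.005,0],[0,0,-0.009,0],[-0.0003,0.0009,-0.0115,0],[-0.0009,0.0025,-0.0135,0],[-0.0015,0.0042,-0.0155,0],[-0.0019,0.0055,-0.0175,0],[-0.0024,0.0067,-0.0195,0]],
])

```text
t: 17.38
ee_pos: [568.2, 159.1, 331.1]
orientation: [0.96, 1.347, -0.96]
ft_force: [-1.3, -2.5, 5.6]
width: 0.8
```

Request:
apply_moves([
  [[-0.0004,0.001,-0.002,0],[-0.0007,0.0021,-0.004,0],[-0.001,0.0028,-0.006,0],[-0.0012,0.0035,-0.008,0],[-0.0014,0.0041,-0.01,0],[-0.0016,0.0046,-0.012,0],[-0.0018,0.005,-0.014,0],[-0.0019,0.0053,-0.0155,0]],
])

```text
t: 18.38
ee_pos: [566.1, 164.9, 314.4]
orientation: [0.96, 1.349, -0.961]
ft_force: [-0.6, -0.6, 0.3]
width: 0.9
```

Request:
apply_moves([
  [[0,0,0.03,0],[0,0,0.06,0],[0,0,0.12,0],[-0.05,-0.02,0.16,0],[-0.08,-0.07,0.18,0],[-0.08,-0.12,0.18,0],[-0.08,-0.17,0.18,0],[-0.08,-0.17,0.18,0]],
])

```text
t: 19.38
ee_pos: [485.9, -7.6, 494.9]
orientation: [0.964, 1.346, -0.963]
ft_force: [0.5, 0.7, -0.1]
width: 0.5
```

```bash
python3 - <<'E'
from h import *
o=readout.get_obs();print(o['t'],o['ee_pos'],o['ft_force'])
for c in ['scene','side','wrist']: im,K=snap(c,c+'7.png')
a=cv2.imread('pics/scene7.png')[165:295,270:420]; cv2.imwrite('pics/c8.png',cv2.resize(a,(690,598),interpolation=cv2.INTER_CUBIC))
a=cv2.imread('pics/side7.png')[215:330,265:385]; cv2.imwrite('pics/c9.png',cv2.resize(a,(600,575),interpolation=cv2.INTER_CUBIC))
E
```

```text
19.375 [485.86720434  -7.58692314 494.93348567] [ 0.47103466  0.7362068  -0.14096159]
```

View pics/c8.png

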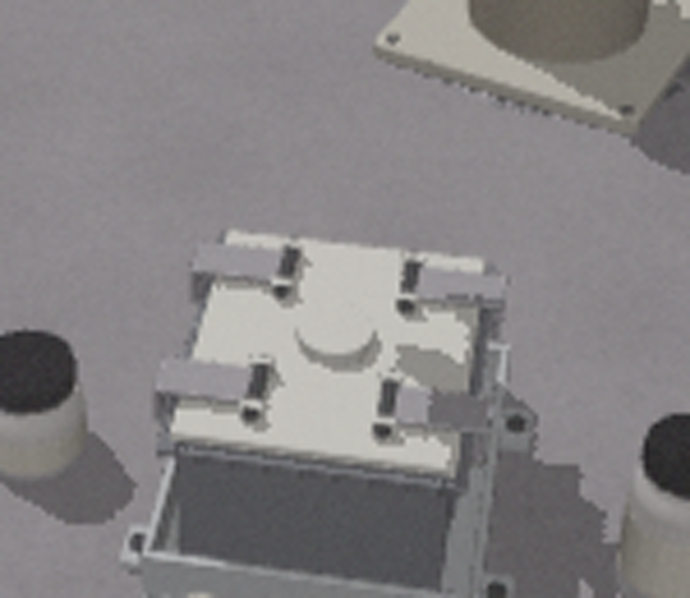

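View pics/c9.png

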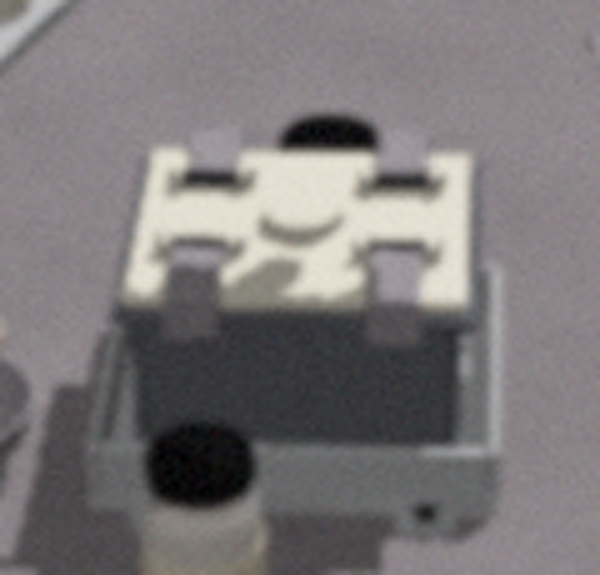

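View pics/wrist7.png

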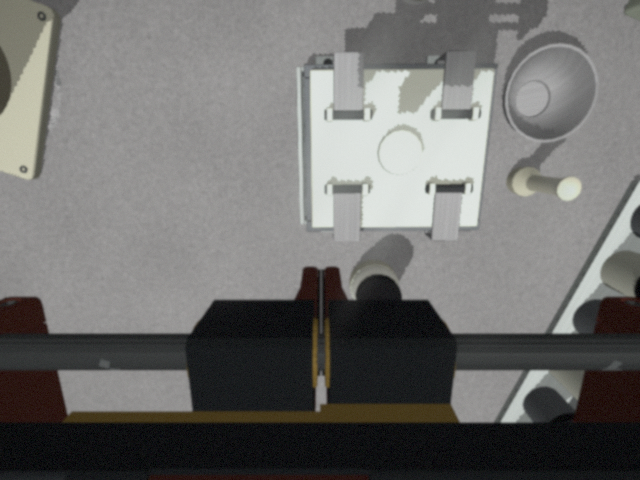

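```bash
python3 -c "
from h import *
print(workorder.close_job()); print(readout.get_obs()['t'])"
```

```text
the job is handed in; nothing more can be done
None
the job is handed in; nothing more can be done
```

The box is closed: the lid is home, all four clips look shut, and I handed the job in at about 19.5 s. Handing in gave no verdict.

- **Lid:** I pressed the boss down with closed fingers. The force was about 8 N while it slid, then held steady at 16.6 N (17.4 N including side load, the highest reading of the run) on the hard stop. The box stands about 1.5 mm lower than the middle depth. All four clips were still open at that point.
- **Clips:** I closed them in the order near-left, far-right, near-right, far-left, following each clip's arc outward. The highest clip reading was about 8 N. After each one the force dropped to about zero with the fingertip still some 4 mm above the shut height, as expected when a clip snaps by itself.
- **Last checks:** The final scene, side and wrist pictures show all four clips flat with their lips over the rim and the lid seated. The arm was clear with no measurable contact force. The jars, bowl and pestle stand where they were in these pictures; I did not check the spatula, brush and weight separately, but the arm came near none of them.
- **Not measured:** Clip angles cannot be read directly, so "shut" rests on the pictures and the force drops. Force was only read at the end of each move, so a short peak in between would not show. The lid's slide before the stop came out at about 7 to 8 mm, at or slightly under the stated 8 to 13 mm. I judged the lid home by the steady force at the stop and by the pictures.

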